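# Cock the cart launcher and bring the cart up to it

## Robot

A 6-joint arm with a two-finger parallel gripper is mounted at the origin on the work surface. World frame = base frame: x ahead of the robot, y to its left, z up, the work surface at z = 0. Lengths are in m, angles in rad, forces in N, time in s.
With the tool pointing down it reaches from about 0.2 to 0.875 m from the base axis. Payload 3.4 kg.
Tool frame: the origin (TCP) lies where the fingers leave the gripper's body, on its centre line; the fingertips stand 97 mm ahead of it and the grasp point (between the pads) lies 78 mm ahead of it (finger_overhang is the z of the fingertips in the tool frame, in m); z points along the fingers, y is the line along which they close (so a half turn about z gives the same grasp; the last joint's range is limited). The gripper opens to 94 mm and grips with 3 to 60 N. Pads are 16 mm wide; open, the fingers measure 119 mm over their backs; the gripper's body (75 mm by 177 mm) begins 78 mm behind the grasp point.
Start: joints at [-1.467, 0.276, 1.505, -0, 1.361, -0.121], TCP at [0.128, -0.561, 0.303] pointing down, gripper open.
Joint ranges: [-2.89, 2.89], [-0.75, 2.08], [0.22, 2.7], [-1.18, 4.32], [0.11, 2.71], [-2.7, 2.7]. Speed limits (rad/s): [2.57, 2.57, 3.14, 3.14, 3.14, 3.14].

## Interface

Orientations are given as [roll, pitch, yaw] about the fixed x, y, z axes, in that order (R = Rz(yaw) Ry(pitch) Rx(roll)).
In Python, from bench import * gives the robot as it stands. Calls block until the motion is done:
- move_ptp(position, orientation): joint-space move of the TCP to a pose.
- move_linear(position, rot=None, speed=0.15): straight line of the TCP; rot=None keeps the orientation; speed is the mean speed in m/s.
- movej(angles): joint-space move.
- open_jaws() and clamp(strength=None): open the fingers fully, or close them until they stop; strength is the grip in N (None keeps the last).
- sleep(seconds).
- ik(position, orientation): joint angles nearest the present ones, or None.
- read_state(): the state.
- camera(name): name is "side" or "top"; returns the picture (420x560x3 uint8, red, green, blue); there is no depth.
- camera_info(name): a dict with "fovy" (degrees; the focal length in pixels is half the picture's height over the tangent of half this angle, whatever the lens; pixels are square), "cx", "cy" (the principal point, pixels), "pose" (4x4, takes a point from camera to world coordinates). Camera axes: x right, y down, z forward; pixel columns grow to the right and rows downward; lengths in m; the calibration is good to about 2 mm. A picture is of the moment at which its call begins. camera_info takes no time and is no camera call.
A pose or a line that the arm cannot do raises Unreachable and nothing moves.
- job_done(): hands the job in; it is judged then, once.
The state is a dict: "time": time; "joints": joint angles; "joint_velocities": joint speeds; "tau": joint torques, N m; "tcp_pos": TCP position; "eef_rot": TCP orientation; "ft_force": force on the tool from outside, world axes, zero at the start; "wrist_torque": the same for the moment, N m; "finger_gap": opening from 0.0 (shut) to 1.0 (fully open); "grip_force": force on a finger pad.
Only numpy, scipy, OpenCV 4.12 (cv2) and the standard library are available. Lean on these libraries where they do the work, as an engineer would, in place of code of your own. Each camera call takes 0.05 s, during which the arm holds its last target. There are 200 camera calls.

## Task

Get the dynamics track ready for a launch. With a fingertip push the launcher's sprung plunger well in and let go, so that the stop pin drops by itself and the plunger springs back and latches against it at mid position; only then roll the cart along the track with gentle pushes until its bumper rests against the latched plunger, and leave it standing there. Pick nothing up, do not touch the stop pin, and leave the other things on the bench alone.

Things in the scene. Friction and masses are not known exactly. Their poses are not given: they have to be found in the camera images.
- track: fixed aluminium track, 660 mm along its own y, 100 mm wide; origin on the bench under its centre, z up. Running surface 20 mm up, lips 7 mm higher, 90 mm apart inside. At its -y end (y -333 to -215 mm) the launcher: grey housing 62 mm wide, top 59 mm above the bench, with a dark 36 mm square guide block for the stop pin (top 70 mm up, centre y -240 mm). End stop at y 311 to 325 mm.
- plunger (a joint): m the launcher's sprung plunger is pushed in (towards track -y): 0 fully out (start), 0.055 inner stop. Spring: 5 N at 0, 10 N at 0.03, 13.5 N at 0.055. Once past about 0.031 the stop pin drops 10 mm into a slot in the bar; let go, the plunger comes out only to 0.028 (mid position) and stays latched there. Let go earlier, it springs out to 0.
- plunger_face (a point): centre of the front face of the plunger's round rubber head (32 mm diameter, 10 mm thick), which looks to the track's +y, towards the cart; 45 mm above the bench; at track x 0, y -145 mm when the plunger is fully out, -173 mm when latched; moves with the plunger
- stop_pin: loose upright steel pin, 10 mm diameter, 34 mm long with an 18 mm head, in the guide block on top of the launcher; origin at the centre of its lower end: 52 mm above the bench while riding on the bar, 42 mm when it has dropped into the slot. Do not touch or lift it.
- cart: grey dynamics cart on four small wheels standing between the track's lips, free to roll along the track (about 1 N), 120 mm long with bumpers (track y), 85 mm wide over the wheels, 56 mm tall, 0.4 to 0.75 kg; origin under its centre on the running surface, axes about those of the track
- cart_nose (a point): centre of the front bumper's face (40 mm wide, 24 mm high), at the end towards the plunger, 52 mm above the bench
- cart_tail (a point): centre of the rear bumper's face (40 mm wide, 24 mm high), at the end away from the plunger, 52 mm above the bench; the cart can be pushed here
- beaker: bystander: open glass beaker, 68 mm diameter, 85 mm tall; origin at the centre of its underside
- weights: bystander: stack of brass slotted weights, 48 mm diameter, 64 mm tall with its rod; origin at the centre of its underside
- stopwatch: bystander: grey round stopwatch lying flat, 60 mm diameter, 17 mm thick; origin at the centre of its underside

How it is judged:
On the way, in this order (a step that is already met when the one before it is completed fails the run):
1. the plunger is pushed in beyond the latching point (0.034), with the cart still at least 60 mm away from it (value of joint plunger above 0.034 m and distance between cart_nose and plunger_face above 0.06 m).
2. the plunger, let go, is back at mid position (0.024 to 0.033) with the stop pin down, nothing touched by the fingers, the cart still at least 60 mm away (value of joint plunger between 0.024 and 0.033 m and z of stop_pin in the frame of track below 0.046 m and contact force between the fingers and anything else below 0.1 N and distance between cart_nose and plunger_face above 0.06 m), for 0.15 s.
At the end, for the whole second after the job is handed in: The plunger is latched at mid position (0.024 to 0.033) with the stop pin down, and the cart stands at rest on its wheels on the track with its front bumper against the plunger's face (bumper centre within 10 mm of the face's centre) (value of joint plunger between 0.024 and 0.033 m and z of stop_pin in the frame of track below 0.046 m and horizontal distance between cart_nose and plunger_face below 0.01 m and z of cart in the frame of track below 0.024 m and angle between cart's own z axis and vertical below 0.06 rad and linear speed of cart below 0.01 m/s); the robot touches nothing.
It fails at once if the cart is lifted or thrown off the track (raised over 10 mm or tipped over 0.2 rad) (z of cart in the frame of track above 0.03 m or angle between cart's own z axis and vertical above 0.2 rad).
It fails at once if the cart is shoved hard (over 0.5 m/s) (linear speed of cart above 0.5 m/s).
It fails at once if the stop pin is touched by the fingers or lifted (contact force between the fingers and stop_pin above 0.5 N or z of stop_pin in the frame of track above 0.058 m).
It fails at once if the beaker, the weights or the stopwatch is moved by more than 15 mm (distance of any of beaker, weights, stopwatch from where it was at the start of the episode above 0.015 m).
It also fails if it takes over 59 s, if anything falls off the work surface, if the arm or the gripper's body presses on something with over 40 N, if the wrist force passes 120 N, or if a joint passes its speed limit or range.

## Working session

There is one attempt and no reset: what is moved stays moved. The work goes in short steps, each a Python script; the robot and the scene stay as the last script left them, time stands still between calls to the robot, and variables do not carry over. Pictures are saved under pics/ and viewed, at most 10 in all, crops included, and the job is handed in when it is done.

```bash
mkdir -p pics; python3 - <<'E'
from bench import *
import cv2
for n in("top","side"):
    cv2.imwrite(f"pics/{n}0.png",camera(n)[:,:,::-1]); i=camera_info(n); print(n,i)
s=read_state();print(s['time'],s['eef_rot'],s['finger_gap'])
E
```

```text
top {'fovy': 56.720374868023484, 'cx': 276.20767383015743, 'cy': 212.92966414558694, 'pose': array([[-0.02277227, -0.99661831,  0.0789517 ,  0.51735821],
       [-0.99972819,  0.02309563,  0.00318486, -0.01508351],
       [-0.00499753, -0.07885771, -0.99687335,  0.8914448 ],
       [ 0.        ,  0.        ,  0.        ,  1.        ]])}
side {'fovy': 47.391365821668295, 'cx': 274.95087305743647, 'cy': 214.68306333882288, 'pose': array([[ 8.86329480e-01, -3.33673266e-01,  3.21064174e-01,
         3.25452949e-01],
       [-4.63055126e-01, -6.38761807e-01,  6.14461800e-01,
        -5.20552580e-01],
       [ 5.40568049e-05, -6.93286020e-01, -7.20662537e-01,
         6.47261396e-01],
       [ 0.00000000e+00,  0.00000000e+00,  0.00000000e+00,
         1.00000000e+00]])}
0.1 [-3.14005779e+00 -1.71921121e-04  2.24758023e-01] 1.0035335679201076
```

View pics/top0.png

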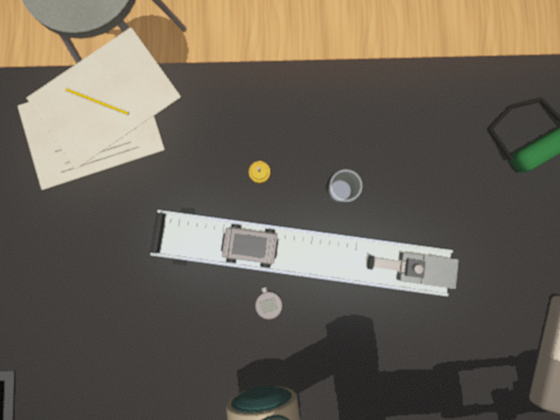

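View pics/side0.png

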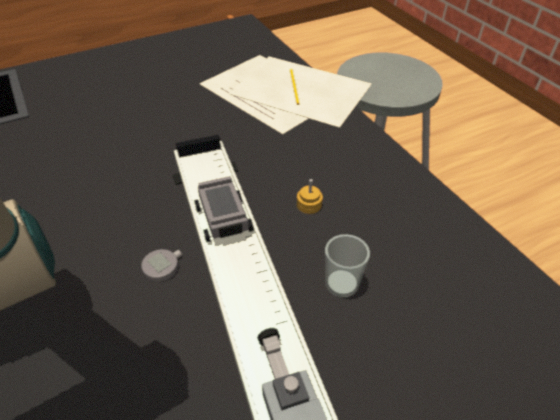

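The top view shows the track from (156,232) to (450,272), with the plunger head at (370,262), the pin at (418,268) and the cart centre at (250,245). The weights are at (259,172), the beaker at (345,186) and the stopwatch at (268,305). The side view agrees with this.

```bash
cat > h.py <<'E'
from bench import *
import cv2, numpy as np
def ray(n,uv):
    i=camera_info(n);f=210/np.tan(np.radians(i['fovy'])/2);P=i['pose']
    d=P[:3,:3]@np.array([(uv[0]-i['cx'])/f,(uv[1]-i['cy'])/f,1]);return P[:3,3],d
def onz(n,uv,z):
    o,d=ray(n,uv);return (o+d*(z-o[2])/d[2])
def tri(a,b):
    (o1,d1),(o2,d2)=ray('top',a),ray('side',b)
    s=np.linalg.lstsq(np.c_[d1,-d2],o2-o1,rcond=None)[0]
    p,q=o1+s[0]*d1,o2+s[1]*d2;return (p+q)/2,np.linalg.norm(p-q)
E
python3 - <<'E'
from h import *
im=cv2.imread('pics/top0.png');g=im.min(2)
m=(g>150).astype(np.uint8);m[:200]=0;m[300:]=0;m[:,:145]=0;m[:,465:]=0
m=cv2.morphologyEx(m,cv2.MORPH_CLOSE,np.ones((5,5)))
k,l,st,_=cv2.connectedComponentsWithStats(m);b=1+st[1:,4].argmax();print(st[b])
up,lo=[],[]
for u in range(165,440,3):
    v=np.nonzero(l[:,u]==b)[0]
    up.append(onz('top',(u,v[0]-.5),.027));lo.append(onz('top',(u,v[-1]+.5),.027))
F=[]
for e in(up,lo):
    e=np.array(e,np.float32)[:,:2];vx,vy,x,y=cv2.fitLine(e,cv2.DIST_HUBER,0,.001,.001).ravel()
    F.append((vx/vy,x-y*vx/vy));print('x=%.4f*y+%.4f'%F[-1], 'width',)
print('width',(F[0][1]-F[1][1])*np.cos(np.arctan(F[0][0])))
us=np.nonzero((l==b).any(0))[0];print(us[0],us[-1])
for c in [(160,211),(152,254),(447,294),(452,250)]:print(c,onz('top',c,.027))
cv2.imwrite('pics/crop.png',np.hstack([cv2.resize(im[205:300,340:465],None,fx=4,fy=4)]))
cv2.imwrite('pics/crop2.png',np.hstack([cv2.resize(im[205:270,145:290],None,fx=5,fy=5)]))
E
```

```text
[  151   210   307    86 12353]
x=0.1603*y+0.5594 width
x=0.1604*y+0.4562 width
width 0.10184247
151 457
(160, 211) [0.5961559 0.2470314 0.027    ]
(152, 254) [0.50100038 0.26468827 0.027     ]
(447, 294) [ 0.39926386 -0.38188782  0.027     ]
(452, 250) [ 0.49476942 -0.39839128  0.027     ]
```

View pics/crop.png

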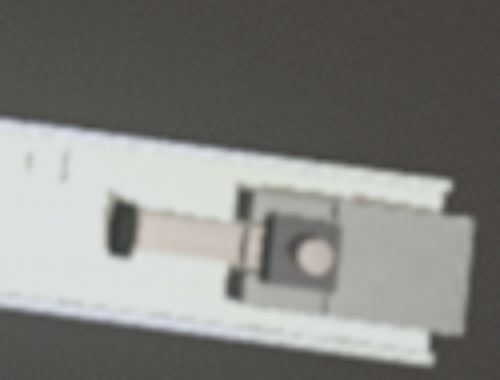

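View pics/crop2.png

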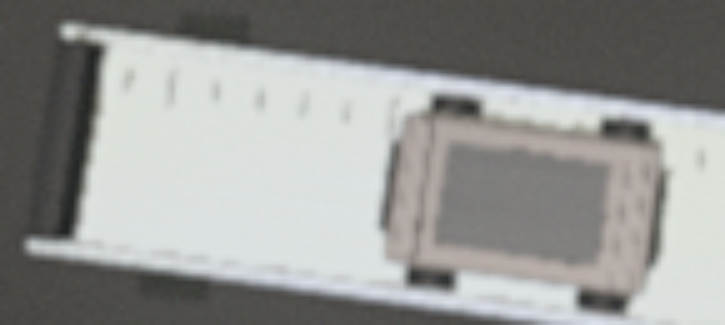

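The crops give the plunger face at about (367,262), the cart nose at (277,248) and the cart tail at (222.6,241.6).

```bash
cat >> h.py <<'E'
u=np.array([.16035,1])/np.hypot(.16035,1); w=np.array([u[1],-u[0]])  # track +y, +x
L0=np.array([.5078,0]); yaw=np.arctan2(u[1],u[0])
def along(p): return (np.array(p[:2])-L0)@u
def side_(p): return (np.array(p[:2])-L0)@w
def pt(s,z): return [*(L0+s*u),z]           # s: distance along the track line from L0
E
python3 - <<'E'
from h import *
c=[(160,211),(152,254),(447,294),(452,250)];s=[along(onz('top',q,.027)) for q in c]
s0=np.mean(s);print('ends',s,'centre s',s0, 'L',s[0]-s[2])
for n,q,z in[('face',(367,262),.05),('nose',(277,248),.055),('tail',(222.6,241.6),.055),('pinhead',(418.5,268.5),.086)]:
    p=onz('top',q,z);print(n,p,'track y',along(p)-s0,'x',side_(p))
for y in(yaw,yaw-np.pi):
    for s in(s0-.19,s0-.1,s0+.28):
        print(y,s,ik(pt(s,.13),[np.pi,0,y]),ik(pt(s,.22),[np.pi,0,y]))
E
```

```text
ends [np.float64(0.25790467366951986), np.float64(0.26027309811129173), np.float64(-0.3942551878974167), np.float64(-0.3954293305018279)] centre s -0.06787668665460825 L 0.6521598615669366
face [ 0.47389087 -0.20476027  0.05      ] track y -0.13966961948712053 x -0.0010622511886216879
nose [ 0.5082461 -0.0123919  0.055    ] track y 0.05571171985690841 x 0.002402455440892596
tail [0.52457271 0.10399495 0.055     ] track y 0.17321549294438532 x 9.589806171021239e-05
pinhead [ 0.46014836 -0.30152538  0.086     ] track y -0.23739001533000262 x 0.0006891507937020489
1.4117998196039183 -0.2578766866546083 [-0.63005624  0.36847077  1.84622277  0.          0.92689911 -0.47105973] [-0.63005624  0.27259012  1.72727981  0.          1.14172272 -0.47105973]
1.4117998196039183 -0.16787668665460825 [-4.68507382e-01  3.40073539e-01  1.89548070e+00 -4.44089210e-16
  9.06038412e-01 -3.09510875e-01] [-0.46850738  0.24018792  1.77421079  0.          1.12719395 -0.30951087]
1.4117998196039183 0.21212331334539178 [ 2.49298565e-01  4.28684613e-01  1.73817653e+00 -4.44089210e-16
  9.74731512e-01  4.08295072e-01] [ 2.49298565e-01  3.40854434e-01  1.62315385e+00 -4.44089210e-16
  1.17758436e+00  4.08295072e-01]
-1.7297928339858748 -0.2578766866546083 [-6.30056237e-01  3.68470774e-01  1.84622277e+00 -4.44089210e-16
  9.26899112e-01  2.67053292e+00] [-6.30056237e-01  2.72590118e-01  1.72727981e+00 -4.44089210e-16
  1.14172272e+00  2.67053292e+00]
-1.7297928339858748 -0.16787668665460825 None None
-1.7297928339858748 0.21212331334539178 None None
```

```bash
python3 - <<'E'
from h import *
clamp(20)
move_ptp(pt(-.14,.25),[np.pi,0,yaw]); move_linear(pt(-.14,.130),speed=.12)
F=lambda: read_state()['ft_force'][:2]@u
f0=F();s=-.185;move_linear(pt(s,.130),speed=.08);print('f0',f0,F())
while s>-.225 and F()-f0<2.5: s-=.002;move_linear(pt(s,.130),speed=.03)
c=s;print('contact TCP s',c,F()-f0,'face s',c-.008)
for d in(.01,.02,.03,.036,.042):
    move_linear(pt(c-d,.130),speed=.04);st=read_state();print(d,F()-f0,along(st['tcp_pos']),side_(st['tcp_pos']),st['tcp_pos'][2])
print(read_state()['time'])
cv2.imwrite('pics/s1.png',camera('side')[:,:,::-1])
E
```

```text
f0 -0.3964032221317407 -0.01801579542129501
contact TCP s -0.203 5.898176661009793 face s -0.21100000000000002
0.01 7.690453594609499 -0.2116316914691957 -0.00012963273593365957 0.1299565207052885
0.02 8.605075171352333 -0.22116736613069368 -0.00011999857615861573 0.12998008823665014
0.03 9.76674315908509 -0.2307144432452499 -0.00010380879260429853 0.12998081941477196
0.036 10.284725351700107 -0.23638023870780722 -0.000126267452067585 0.12998340711957926
0.042 11.899224790210528 -0.24207151013362938 -9.061969706059037e-05 0.12999427332024482
9.4333
```

```bash
python3 - <<'E'
from h import *
F=lambda: read_state()['ft_force'][:2]@u
move_linear(pt(-.248,.130),speed=.04);sleep(.3);print(F())
for s in(-.240,-.234,-.229,-.222,-.205,-.165):
    move_linear(pt(s,.130),speed=.04);print(s,F())
sleep(.4)
move_linear(pt(-.16,.22),speed=.15)
move_ptp(pt(.14,.24),[np.pi,0,yaw]);print(read_state()['time'])
t=camera('top')[:,:,::-1];sd=camera('side')[:,:,::-1]
z=lambda a:cv2.resize(a,None,fx=3,fy=3)
cv2.imwrite('pics/t2.png',z(t[205:300,215:465]));cv2.imwrite('pics/s2.png',z(sd[300:420,180:360]))
E
```

```text
11.700185125196787
-0.24 11.176133732959851
-0.234 10.134129352137066
-0.229 2.751126967329106
-0.222 -0.0005013370741888963
-0.205 -0.39662862983045316
-0.165 -0.029103304157720836
15.3083
```

View pics/t2.png

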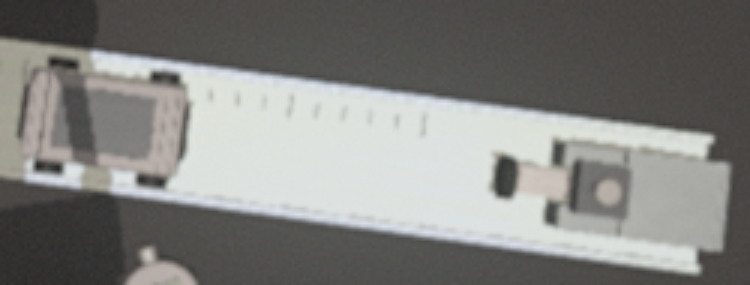

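View pics/s2.png

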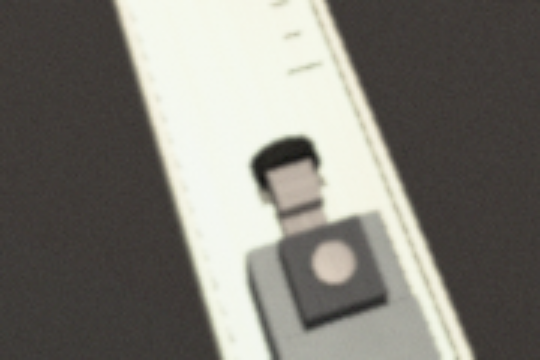

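The plunger is latched: its head now sits at about (379,262), against (367,262) before, and the spring force vanished at the mid position. The cart hasn't moved, so I'll push it now.

```bash
python3 - <<'E'
from h import *
Z=.140
F=lambda: read_state()['ft_force'][:2]@u
move_linear(pt(.145,.22),speed=.15);move_linear(pt(.145,Z),speed=.12);f0=F()
move_linear(pt(.125,Z),speed=.04);move_linear(pt(.100,Z),speed=.025);print(F()-f0)
move_linear(pt(-.088,Z),speed=.06);sleep(.2);s=-.088;print(F()-f0,read_state()['time'])
while s>-.125 and F()-f0<3.5:
    s-=.0015;move_linear(pt(s,Z),speed=.02);sleep(.05)
print('end',s,along(read_state()['tcp_pos']),F()-f0,read_state()['time'])
t=camera('top')[:,:,::-1]
cv2.imwrite('pics/t3.png',cv2.resize(t[205:300,265:465],None,fx=4,fy=4))
E
```

```text
0.07776490175634676
1.270762969954985 21.7917
end -0.11050000000000001 -0.10949415894661453 5.846895591844495 26.2917
```

View pics/t3.png

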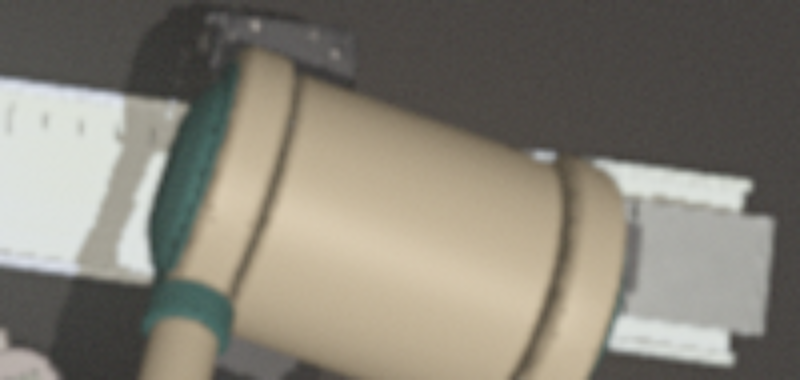

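The arm hides the contact point, but the force rose at -0.1095, where -0.1085 was predicted. I'll back off and look.

```bash
python3 - <<'E'
from h import *
move_linear(pt(-.07,.140),speed=.04);move_linear(pt(-.06,.24),speed=.15)
move_ptp(pt(.16,.26),[np.pi,0,yaw]);print(read_state()['time'])
t=camera('top')[:,:,::-1];sd=camera('side')[:,:,::-1]
z=lambda a:cv2.resize(a,(400,300))
cv2.imwrite('pics/f4.png',np.hstack([z(t[190:310,300:460]),z(sd[250:400,180:380])]))
E
```

```text
29.2
```

View pics/f4.png

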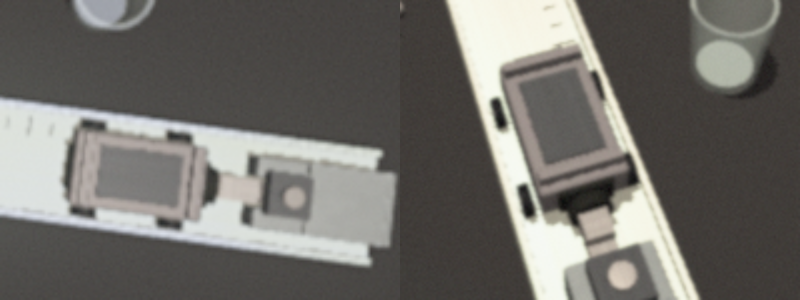

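Both views show the cart's bumper touching the plunger head (head at about (384,264) in the top view). The plunger is still latched, and the beaker hasn't moved.

```bash
python3 -c "
from bench import *
print(job_done())"
```

```text
the job is handed in; nothing more can be done
None
```

I've handed the job in at about 29 s: the plunger is latched at mid position and the cart stands with its bumper against it; the last pictures agree, but no verdict came back.

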